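# Lift the split lock ring of the model-truck wheel

## Task

Two model-truck wheels lie on the desk. Take the pry pick by its handle, put its tip under the lug at the end of the split ring on the LARGER wheel and lift that ring out of its groove until it stands up at 30 degrees or more; then lay the pick flat on the desk again and let go. Move the ring with the pick only, not with the fingers, and leave the smaller wheel's ring in its groove.

Things in the scene. Friction and masses are not known exactly. Their poses are not given: they have to be found in the camera images.
- pick_grip (a point): Centre of the wooden handle (84 long x, 20 wide y, 34 mm high z) of the loose 90 g pry pick lying on the desk; pinch across its width. x points to the tip, z up. A flat steel shank 8 mm wide leaves the handle's front, ending in a spade tip 14 mm wide, 26 long, 3.5 thick, its front edge 122 mm ahead of this point. Undersides of handle, shank (6 thick) and tip are level, 17 mm below.
- big_lug (a point): Underside of the lug (12 mm wide) at one end of the split steel ring (92 mm across) on the larger wheel: fixed, lying flat, tyre 144 mm across, 38 high. It is 52 mm above the desk, with a 14 mm free gap down to the tyre. x points level inwards to the wheel's centre, 61 mm on; z up. The lug ends 13 mm outwards of this point; a rim wall stands 14 mm inwards below. It faces roughly to the robot.
- big_ring (a joint): Angle of the larger wheel's ring, rad: 0 flat in its groove, up to 1.4. The side opposite the lug is captive: the ring swings up about a level line there, 103 mm from point big_lug along its x, so the lug rises and draws inwards in an arc. Needs about 1 to 1.5 N at the lug and stays where it is left.
- small_ring (a joint): Angle of the same kind of ring on the smaller wheel (tyre 104 mm across, 27 mm high, lug 37 mm above the desk), 0 in its groove; to be left alone.
Mind the look-alikes: they are no part of the job. Of the things shaped like the part that bears pick_grip, the wooden one is meant.

How it is judged (in metres and radians):
On the way:
1. the larger wheel's ring is lifted to 28 degrees or more while the pick bears on it (value of joint big_ring above 0.49 rad and contact force between pick and big_ring above 0.1 N), for 0.02 s.
At the end, for the whole second after the job is handed in: The larger wheel's ring stands at more than 0.45 rad (26 degrees), the smaller wheel's ring is below 0.15 rad, and the pick lies flat on the desk (handle centre below 24 mm, tilt under 0.2 rad), released and at rest (value of joint big_ring above 0.45 rad and value of joint small_ring below 0.15 rad and height (world z) of pick_grip below 0.024 m and angle between pick_grip's own z axis and vertical below 0.2 rad and linear speed of pick below 0.02 m/s); the robot touches nothing.
It fails at once if the smaller wheel's ring is lifted (value of joint small_ring above 0.15 rad).
It fails at once if the fingers or the arm push the larger wheel's ring (contact force between any of the fingers, the arm and big_ring above 0.5 N).
It also fails if it takes over 48 s, if anything falls off the work surface, if the arm or the gripper's body presses on something with over 40 N, if the wrist force passes 120 N, or if a joint passes its speed limit or range.

## Robot

A 7-joint arm with a two-finger parallel gripper is mounted at the origin on the work surface. World frame = base frame: x ahead of the robot, y to its left, z up, the work surface at z = 0. Lengths are in m, angles in degrees, forces in N, time in s.
With the tool pointing down it reaches from about 0.425 to 0.95 m from the base axis. Payload 4.7 kg.
Tool frame: the origin (TCP) lies on the centre line of the jaws, within the pads' length; the fingertips stand 11 mm ahead of it and the grasp point (between the pads) lies 8 mm behind it; x points along the fingers, y is the direction in which the jaws open and shut, and the axes are right-handed (so a half turn about x gives the same grasp; the last joint's range is limited). The gripper opens to 85 mm and grips with 20 to 120 N. Pads are 22 mm wide; open, the fingers measure 114 mm over their backs; the gripper's body (76 mm by 85 mm) begins 54 mm behind the grasp point. The pads swing forward as they close: fully open they stand 13 mm farther back than shut.
Start: joints at [-71.729, 26.849, -2.785, 87.806, 1.381, 65.374, -4.715], TCP at [0.23, 0.635, 0.242] pointing down, gripper open.
Joint ranges: [-148.3, 148.3], [-19.14, 114.17], [-79.39, 73.82], [5.75, 140.21], [-59.74, 239.74], [12.07, 113.84], [-152.46, 152.46]. Speed limits (degrees/s): [147.25, 147.25, 180, 180, 180, 180, 180].

## Interface

Orientations are given as a 3x3 rotation matrix whose columns are the frame's x, y, z axes.
In Python, from bench import manip, cams gives the robot as it stands.
- The arm moves only by the tool play_rows, never from a script. Its argument "motion" is a list that holds one entry, the list of rows, each a list of 5 numbers: the opening, from 0 (shut) to 1 (fully open), then the shift along the tool's x, y, z in m, then the turn about the tool's x in degrees. In form: [[[claw, tx, ty, tz, yaw], ...]]. A call has 1 to 12 rows; each row shifts and turns the commanded pose from where the row before left it, along the tool's axes as they then stand; what a row does not reach is not made up. A row lasts 1/8 s, in which the tool goes at most 62.5 mm and 10.7 degrees, less where a joint would pass 70% of its speed; a pose out of reach is approached as far as the arm can. A call is refused whole if a number of a shift passes 0.0625 or a number of a turn 10.7, either way. A call with a gripper value outside its range is refused whole. The fingers move at their own pace and stop on an object; the grip force is fixed at half the most. Time passes only in rows, so rows that do not move let the fingers close. It gives the time, the measured TCP pose, the force and the opening at its end, in the units of the state.
- manip.state(): the state, without advancing time (a new reading comes with each control period).
- cams.read_camera(name): name is "scene" or "top" or "wrist"; returns (picture, depth): 420x560x3 uint8, red, green, blue; 420x560 float32, m along the optical axis (not along the pixel's ray), 0 where there is no reading.
- cams.camera_params(name): a dict with "fx", "fy", "cx", "cy" (pixels), "T" (4x4, takes a point from camera to world coordinates). Camera axes: x right, y down, z forward; pixel columns grow to the right and rows downward; lengths in m; the calibration is good to about 2 mm. A picture is of the moment at which its call begins: read the wrist's pose just before it. camera_params takes no time and is no camera call; for the wrist camera it gives the pose at the moment of the call.
- manip.close_job(): hands the job in, once; it reports no verdict.
The state is a dict: "clock": time; "joint_positions": joint angles; "joint_vel": joint speeds; "joint_torque": joint torques, N m; "eef_pos": TCP position; "tcp_rot": TCP orientation; "wrist_force": force on the tool from outside, world axes, zero at the start; "ft_torque": the same for the moment, N m; "finger_gap": finger opening in m.
Only numpy, scipy, OpenCV 4.12 (cv2) and the standard library are available. Lean on these libraries where they do the work, as an engineer would, in place of code of your own. Each camera call takes 0.05 s, during which the arm holds its last target.

## Working session

There is one attempt and no reset: what is moved stays moved. The work goes in short steps, Python scripts to look and compute and a tool call to move; the robot and the scene stay as the last step left them, time stands still between calls to the robot, and variables do not carry over. Pictures are saved under pics/ and viewed, and the job is handed in when it is done.

Besides the shell and the picture viewer there is one more tool, called after "Call:" as name(argument=value, ...) on one line, values as JSON. play_rows: Moves the arm, as the interface text tells. Its arguments: {"type":"object","properties":{"motion":{"type":"array","items":{"type":"array","items":{"type":"array","items":{"type":"number"}}}}},"required":["motion"]}

```bash
ls; mkdir -p pics
python3 - <<'E'
from bench import manip,cams
import cv2
s=manip.state()
print({k:(s[k]) for k in ['clock','eef_pos','tcp_rot','finger_gap','wrist_force']})
for n in ['scene','top']:
    p,d=cams.read_camera(n); cv2.imwrite(f'pics/{n}0.png',p[:,:,::-1])
    import numpy as np; np.save(f'pics/{n}0.npy',d); np.save(f'pics/{n}0_rgb.npy',p)
    print(n,cams.camera_params(n))
E
```

```text
pics
{'clock': 0.0, 'eef_pos': array([0.22985939, 0.63409526, 0.24129314]), 'tcp_rot': array([[-5.83067484e-04,  3.40814088e-01,  9.40130532e-01],
       [-1.74594585e-03,  9.40128912e-01, -3.40814584e-01],
       [-9.99998306e-01, -1.84013490e-03,  4.68843437e-05]]), 'finger_gap': 0.08503332069610849, 'wrist_force': array([-0.1616075 , -0.06533554,  0.13818855])}
scene {'fx': 523.6043699378785, 'fy': 523.6043699378785, 'cx': 287.57630272188635, 'cy': 210.46806178119036, 'T': array([[-0.67548008,  0.52941437, -0.51327097,  1.08937228],
       [ 0.73722844,  0.47084476, -0.48456108,  0.48468296],
       [-0.01486265, -0.70570932, -0.70834558,  0.86372133],
       [ 0.        ,  0.        ,  0.        ,  1.        ]])}
top {'fx': 442.14896890137595, 'fy': 442.14896890137595, 'cx': 278.39680643665025, 'cy': 210.95465489455316, 'T': array([[-0.00881748, -0.99194394,  0.12637036,  0.40026806],
       [-0.99983467,  0.01075544,  0.01466142, -0.04261796],
       [-0.01590248, -0.12622019, -0.99187478,  1.02583214],
       [ 0.        ,  0.        ,  0.        ,  1.        ]])}
```

View pics/scene0.png

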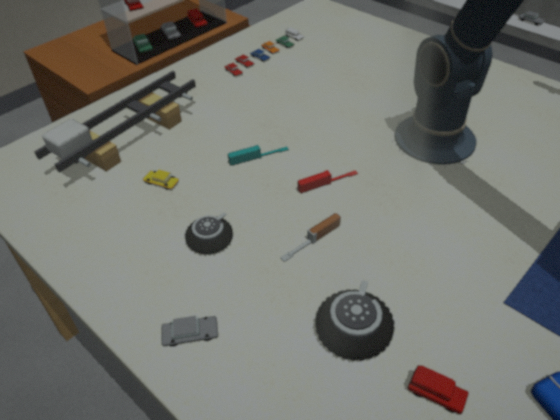

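View pics/top0.png

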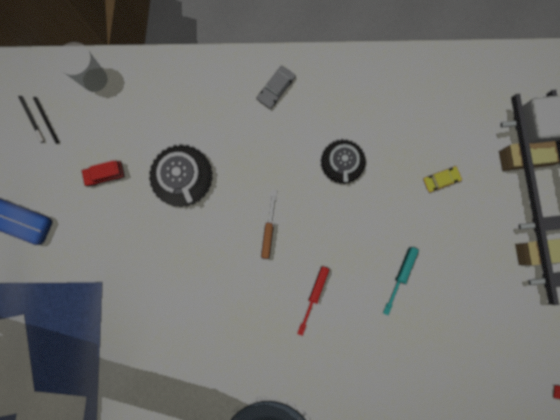

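Candidates in the top view:
- **Picks:** orange-brown at (267,240), red at (317,285) and teal at (407,265). The brown one has the wooden look and a steel shank, so it fits.
- **Wheels:** left at (181,176) is larger than right at (344,162). The left wheel's lug is near (187,197).

I'll confirm in one enlarged crop and measure.

```bash
cat > h.py <<'E'
import numpy as np,cv2
from bench import manip,cams
def unproj(P,u,v,z=None,d=None):
    r=np.array([(u-P['cx'])/P['fx'],(v-P['cy'])/P['fy'],1.0]); T=P['T']
    if d is not None: return T[:3,:3]@(r*d)+T[:3,3]
    w=T[:3,:3]@r; return T[:3,3]+w*(z-T[2,3])/w[2]
def proj(P,X):
    c=np.linalg.inv(P['T'])@np.append(X,1); return P['fx']*c[0]/c[2]+P['cx'],P['fy']*c[1]/c[2]+P['cy']
def cloud(P,d):
    v,u=np.mgrid[:d.shape[0],:d.shape[1]]
    c=np.stack([(u-P['cx'])/P['fx']*d,(v-P['cy'])/P['fy']*d,d],-1)
    return c@P['T'][:3,:3].T+P['T'][:3,3]
E
python3 - <<'E'
from h import *
for n,box in [('top',(140,130,300,270)),('scene',(270,190,410,370))]:
    p=np.load(f'pics/{n}0_rgb.npy'); d=np.load(f'pics/{n}0.npy'); P=cams.camera_params(n)
    x0,y0,x1,y1=box
    s=min(800//(x1-x0),600//(y1-y0))
    cv2.imwrite(f'pics/{n}_crop.png',cv2.resize(p[y0:y1,x0:x1,::-1],None,fx=s,fy=s,interpolation=cv2.INTER_CUBIC))
    C=cloud(P,d); hsv=cv2.cvtColor(p,cv2.COLOR_RGB2HSV)
    print(n,s,'desk z',np.median(C[250:260,200:240,2]) if n=='top' else '')
    m=cv2.inRange(hsv,(3,90,60),(18,230,230)); 
    N,L,S,c=cv2.connectedComponentsWithStats(m)
    for i in range(1,N):
        if S[i,4]>60:
            print(S[i],c[i].round(1),np.median(hsv[L==i],0),np.median(C[L==i],0).round(4))
E
```

```text
top 4 desk z -0.00044227577052213807
[105   0  10  44 231] [109.1  15.5] [ 16. 115.  74.] [ 1.2881  0.567  -0.4168]
[530 142  27   6 102] [543.6 144.3] [ 18. 105. 103.] [ 0.6677 -0.6232  0.0557]
[262 223  11  35 258] [266.9 240.5] [ 12. 142. 111.] [ 0.4592 -0.0017  0.0335]
scene 3 desk z 
[ 129    0   71   37 1076] [163.4  16.6] [ 14. 159.  74.] [ 0.0156 -1.1426 -0.0023]
[  24    9  225   93 5966] [109.8  56.3] [ 14. 159. 109.] [ 0.3615 -1.0204 -0.0026]
[262  41  17  12 109] [269.8  46.8] [ 15. 154. 124.] [-0.0547 -0.6596  0.012 ]
[311 214  28  23 263] [325. 225.] [ 14. 120. 111.] [0.464  0.0065 0.0306]
```

View pics/top_crop.png

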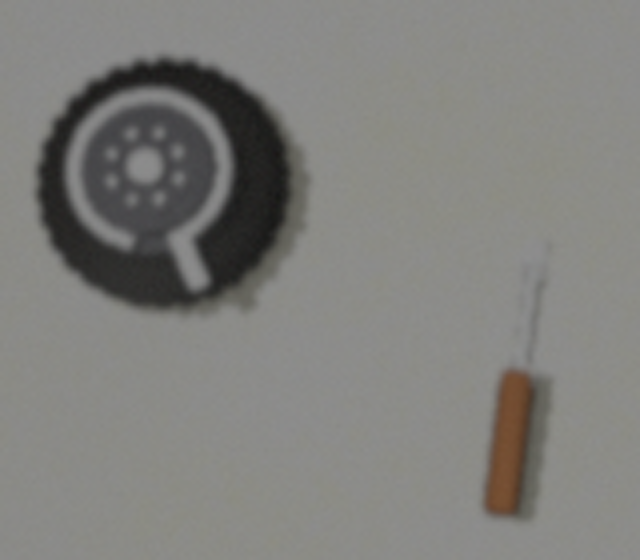

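View pics/scene_crop.png

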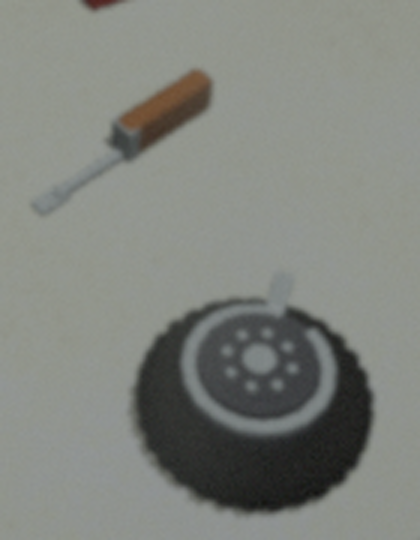

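The crops confirm both: the wooden handle runs from crop (515,372) to (500,513), with the steel tip at (545,243). The big wheel's hub is at crop (145,166), and its lug runs from (178,240) to (201,288).

Run:
```python
from h import *
for n in ['top','scene']:
    p=np.load(f'pics/{n}0_rgb.npy'); d=np.load(f'pics/{n}0.npy'); P=cams.camera_params(n); C=cloud(P,d)
    hsv=cv2.cvtColor(p,cv2.COLOR_RGB2HSV)
    # handle: 
    m=cv2.inRange(hsv,(3,90,60),(18,230,230))
    N,L,S,c=cv2.connectedComponentsWithStats(m)
    for i in range(1,N):
        x=np.median(C[L==i],0)
        if S[i,4]>60 and abs(x[0]-.46)<.05 and abs(x[1])<.05:
            v,u=np.nonzero(L==i)
            X=np.array([unproj(P,a,b,z=.034) for a,b in zip(u,v)])[:,:2]
            r=cv2.minAreaRect((X*1000).astype(np.float32)); print(n,'handle rect',r); print(' corners',cv2.boxPoints(r).round(1).tolist())
            vv=cv2.fitLine((X*1000).astype(np.float32),cv2.DIST_L2,0,.01,.01).ravel();print(' line',vv)
    # points above 45mm near big wheel
    reg=(np.abs(C[...,0]-.58)<.12)&(np.abs(C[...,1]-.18)<.12)&(C[...,2]>.02)
    print(n,'z pct',np.percentile(C[reg][:,2],[5,50,80,90,95,99]).round(4), C[reg].min(0),C[reg].max(0))
    bright=(hsv[...,2]>125)&(hsv[...,1]<60)&reg&(C[...,2]>.042)
    mm=bright.astype(np.uint8)
    v,u=np.nonzero(mm)
    print(' bright',len(u),np.median(C[bright],0), 'z',np.percentile(C[bright][:,2],[5,50,95]))
    np.save(f'pics/{n}_bright.npy',C[bright])
    o=p[:,:,::-1].copy(); o[bright]=(0,0,255); c0=[int(t) for t in proj(P,[.58,.18,.04])]
    o=o[max(c0[1]-60,0):c0[1]+60,max(c0[0]-60,0):c0[0]+60]; cv2.imwrite(f'pics/{n}_bm.png',cv2.resize(o,None,fx=4,fy=4,interpolation=cv2.INTER_NEAREST))
```

```text
top handle rect ((461.123779296875, -1.7440185546875), (17.133136749267578, 77.317138671875), 82.17918395996094)
 corners [[421.70001220703125, -5.0], [498.29998779296875, -15.5], [500.6000061035156, 1.5], [424.0, 12.0]]
 line [ 9.9149036e-01 -1.3017994e-01  4.6026080e+02 -1.6318231e+00]
top z pct [0.027  0.0403 0.0604 0.0622 0.0636 0.0658] [0.54232104 0.12506136 0.02001186] [0.68802807 0.27180485 0.06860791]
 bright 279 [0.61274319 0.19418092 0.05717557] z [0.05400045 0.05717557 0.06604643]
scene handle rect ((463.27532958984375, 10.712752342224121), (29.17334747314453, 74.91323852539062), 83.55509948730469)
 corners [[424.3999938964844, 0.4000000059604645], [498.8999938964844, -8.0], [502.1000061035156, 21.0], [427.70001220703125, 29.399999618530273]]
 line [ 9.9938959e-01 -3.4934808e-02  4.6665469e+02  8.0218716e+00]
scene z pct [0.0248 0.0382 0.0589 0.0606 0.0617 0.0642] [0.53994204 0.12757796 0.02000173] [0.68786746 0.27386418 0.06717077]
 bright 363 [0.61164638 0.1969089  0.05575399] z [0.05319241 0.05575399 0.06408538]
```

Run:
```python
from h import *
P=cams.camera_params('top')
print('tip',unproj(P,276.3,190.8,z=.003),'hub top',unproj(P,176.2,171.5,z=.062))
print('lug in/out',unproj(P,184.5,190,z=.056),unproj(P,190.2,202,z=.056))
P2=cams.camera_params('scene')
print('scene lug out/in',unproj(P2,270+285/3,190+275/3,z=.056),unproj(P2,270+278/3,190+312/3,z=.056),'hub',unproj(P2,270+260/3,190+359/3,z=.062),'tip',unproj(P2,270+43/3,190+206/3,z=.003))
from scipy.optimize import least_squares
for n in ['top','scene']:
    B=np.load(f'pics/{n}_bright.npy'); c=np.array([.614,.199])
    for k in range(6):
        r=np.linalg.norm(B[:,:2]-c,axis=1); s=(r>.034)&(r<.05)&(B[:,2]<.062)
        f=least_squares(lambda q:np.linalg.norm(B[s][:,:2]-q[:2],axis=1)-q[2],[*c,.041],loss='soft_l1',f_scale=.002); c=f.x[:2]
    rel=B[:,:2]-c; r=np.linalg.norm(rel,axis=1); l=r>.053
    a=np.degrees(np.arctan2(rel[l][:,1],rel[l][:,0]))
    print(n,c,f.x[2],s.sum(),'lug',l.sum(),np.median(a%360),'maxr',np.sort(r)[-4:],'mean',B[l].mean(0),'z',np.median(B[l][:,2]))
```

```text
tip [ 0.57829934 -0.02299971  0.003     ] hub top [0.61428179 0.19889853 0.062     ]
lug in/out [0.57325949 0.18093954 0.056     ] [0.54603465 0.16772734 0.056     ]
scene lug out/in [0.54739213 0.17268778 0.056     ] [0.57348631 0.18662364 0.056     ] hub [0.6124252  0.20153706 0.062     ] tip [ 0.57691927 -0.01155249  0.003     ]
top [0.61429242 0.19889057] 0.0421818873006001 204 lug 28 204.22978923050374 maxr [0.06826292 0.0684547  0.06954471 0.07037624] mean [0.55776633 0.17342325 0.0569651 ] z 0.0567737925617241
scene [0.61240553 0.20002838] 0.04262230482257103 249 lug 54 204.1579248446309 maxr [0.07130926 0.07231997 0.07298075 0.07332672] mean [0.5551091  0.17453625 0.05517472] z 0.05528116198118521
```

View pics/top_bm.png

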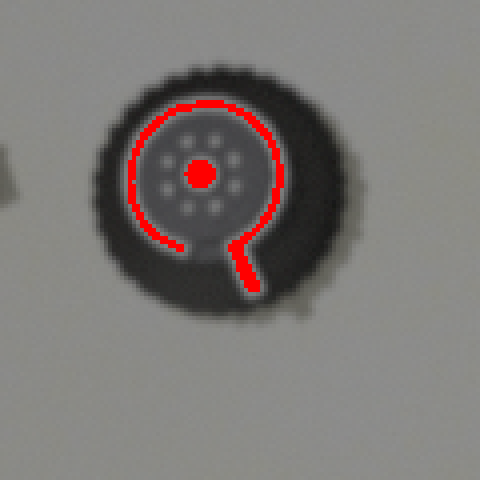

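Both views agree with the sizes given:
- **Wheel:** centre about (0.6135, 0.1995), tyre about 146 mm across, lug azimuth 204.2°. That puts big_lug at about (0.558, 0.1745).
- **Pick:** handle centre about (0.461, -0.0015), heading about -8°.

I'll move over the pick first.

Call:
play_rows(motion=[[[1,0,-0.043,0.036,0],[1,0,-0.043,0.036,0],[1,0,-0.043,0.036,0],[1,0,-0.043,0.036,0],[1,0,-0.043,0.036,0],[1,0,-0.043,0.036,0],[1,0,-0.043,0.036,0],[1,0,-0.043,0.036,0],[1,0,-0.043,0.036,0],[1,0,-0.043,0.036,0],[1,0,-0.043,0.036,-6],[1,0,0,0,-6]]])

```text
clock: 1.6
eef_pos: [0.4418, 0.0505, 0.2423]
tcp_rot: [[0.0, 0.143, 0.99], [-0.001, 0.99, -0.143], [-1.0, -0.001, 0.0]]
wrist_force: [0.5, 0.1, 0.1]
finger_gap: 0.0854
```

Call:
play_rows(motion=[[[1,0.03,-0.024,0.013,0],[1,0.03,-0.025,0.013,0],[1,0,0,0,0],[1,0,0,0,0]]])

```text
clock: 2.1
eef_pos: [0.4602, 0.0035, 0.1825]
tcp_rot: [[0.0, 0.137, 0.991], [0.0, 0.991, -0.137], [-1.0, 0.0, -0.0]]
wrist_force: [-0.6, 0.2, 0.3]
finger_gap: 0.0857
```

Run:
```python
from h import *
s=manip.state(); print(s['eef_pos'],s['tcp_rot'].round(3))
P=cams.camera_params('wrist'); p,d=cams.read_camera('wrist'); cv2.imwrite('pics/w1.png',p[:,:,::-1]); np.savez('pics/w1.npz',p=p,d=d,**P)
print(P)
C=cloud(P,d); hsv=cv2.cvtColor(p,cv2.COLOR_RGB2HSV)
m=cv2.inRange(hsv,(3,90,40),(18,255,255)); N,L,S,c=cv2.connectedComponentsWithStats(m)
for i in range(1,N):
    if S[i,4]>300:
        v,u=np.nonzero(L==i); Q=C[L==i]; print(S[i],np.median(Q,0))
        t=Q[Q[:,2]>.029]
        if len(t)>50:
            r=cv2.minAreaRect((t[:,:2]*1000).astype(np.float32)); print(r,np.median(t[:,2]))
```

```text
[0.46017423 0.00346247 0.18253827] [[ 0.     0.137  0.991]
 [ 0.     0.991 -0.137]
 [-1.     0.    -0.   ]]
{'fx': 310.36469527891916, 'fy': 310.36469527891916, 'cx': 278.9818397381714, 'cy': 207.9233356289613, 'T': array([[ 1.36801011e-01,  9.49557807e-01,  2.82179826e-01,
         3.88008971e-01],
       [ 9.90598368e-01, -1.31304839e-01, -3.83915570e-02,
         1.26324068e-02],
       [ 5.96573935e-04,  2.84778879e-01, -9.58593049e-01,
         3.14796349e-01],
       [ 0.00000000e+00,  0.00000000e+00,  0.00000000e+00,
         1.00000000e+00]])}
[ 264  152   19   85 1509] [ 0.45579639 -0.00185706  0.03425479]
((442.9444580078125, -0.3100395202636719), (16.54193878173828, 112.34815216064453), 82.30165100097656) 0.03425479399867659
```

View pics/w1.png

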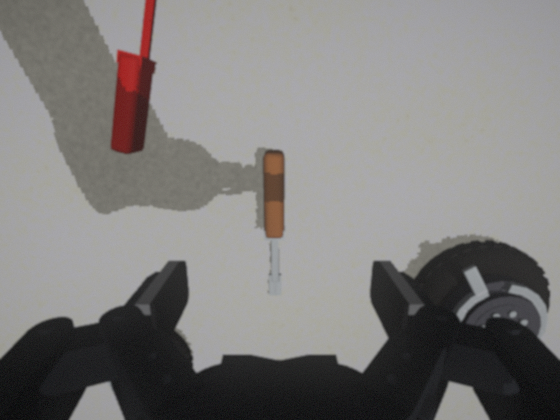

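The wooden handle shows at (264–284, 150–237) and its tip ends at (275,294). The big lug is at (473,281). Now I'll cast rays for the refined poses.

Run:
```python
from h import *
D=np.load('pics/w1.npz'); P={k:D[k] for k in ['fx','fy','cx','cy','T']}; p=D['p']
hsv=cv2.cvtColor(p,cv2.COLOR_RGB2HSV); m=cv2.inRange(hsv,(3,90,40),(18,255,255)); N,L,S,c=cv2.connectedComponentsWithStats(m)
i=1+np.argmax(S[1:,4]); v,u=np.nonzero(L==i)
X=np.array([unproj(P,a,b,z=.034)[:2]*1000 for a,b in zip(u,v)]).astype(np.float32)
r=cv2.minAreaRect(X); print(r, X[:,0].min(),X[:,0].max()); print(cv2.fitLine(X,cv2.DIST_L2,0,.01,.01).ravel())
tip=unproj(P,275,294,z=.0035); print('tip',tip, 'hdl front',unproj(P,274.5,237,z=.034))
h=np.array(r[0])/1000; dv=tip[:2]-h; print('dist',np.linalg.norm(dv),'head',np.degrees(np.arctan2(dv[1],dv[0])))
print('lug end, root', unproj(P,469,270,z=.056),unproj(P,480,292,z=.056))
x=p[230:330,380:560,::-1]; cv2.imwrite('pics/w1c.png',cv2.resize(x,None,fx=4,fy=4,interpolation=cv2.INTER_CUBIC))
C=cloud(P,D['d']); print(C[275:290,473].round(4).tolist())
```

```text
((458.1136779785156, -2.3272886276245117), (16.42340087890625, 80.7035140991211), 82.2958984375) 417.4256 498.94202
[ 9.9095351e-01 -1.3420562e-01  4.5664877e+02 -1.9206827e+00]
tip [ 0.58045038 -0.01833961  0.0035    ] hdl front [ 0.49924139 -0.00695198  0.034     ]
dist 0.12338015588896488 head -7.456900280268967
lug end, root [0.5476218  0.16821752 0.056     ] [0.57247754 0.17936468 0.056     ]
[[0.552, 0.1707, 0.0582], [0.5535, 0.1713, 0.0574], [0.5546, 0.1714, 0.0573], [0.5542, 0.17, 0.0596], [0.557, 0.1717, 0.0569], [0.5574, 0.1711, 0.0579], [0.5589, 0.1715, 0.0573], [0.5597, 0.1714, 0.0576], [0.5612, 0.1718, 0.057], [0.5618, 0.1714, 0.0577], [0.5627, 0.1713, 0.0579], [0.5641, 0.1717, 0.0574], [0.5642, 0.1708, 0.0588], [0.5663, 0.1718, 0.0573], [0.5671, 0.1716, 0.0577]]
```

View pics/w1c.png

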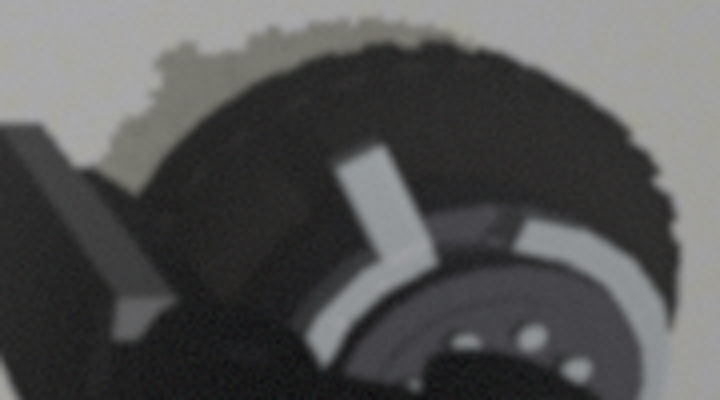

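Call:
play_rows(motion=[[[1,0.04,-0.0055,0,0],[1,0.04,0,0,0],[1,0.04,0,0,0],[1,0.03,0,0,0],[1,0,0,0,0],[1,0,0,0,0]]])

```text
clock: 2.9
eef_pos: [0.4605, -0.002, 0.0336]
tcp_rot: [[0.003, 0.137, 0.991], [0.001, 0.991, -0.137], [-1.0, 0.001, 0.002]]
wrist_force: [0.8, 0.1, 0.6]
finger_gap: 0.0855
```

Call:
play_rows(motion=[[[1,0.0175,0,0,0],[1,0,0,0,0],[0,0,0,0,0],[0,0,0,0,0],[0,0,0,0,0],[0,0,0,0,0],[0,0,0,0,0],[0,0,0,0,0]]])

```text
clock: 3.9
eef_pos: [0.4597, -0.0025, 0.0152]
tcp_rot: [[0.001, 0.138, 0.99], [0.0, 0.99, -0.138], [-1.0, 0.0, 0.001]]
wrist_force: [-0.7, 0.9, 5.6]
finger_gap: 0.0193
```

Call:
play_rows(motion=[[[0,-0.022,0,0,0],[0,-0.022,0,0,0],[0,0,0,0,-8],[0,0,0,0,-8],[0,0,0,0,-8],[0,0,0,0,-8],[0,0,0,0,0],[0,0,0,0,0]]])

```text
clock: 4.9
eef_pos: [0.4592, -0.0027, 0.0587]
tcp_rot: [[-0.0, -0.406, 0.914], [-0.0, 0.914, 0.406], [-1.0, 0.0, -0.0]]
wrist_force: [0.1, 0.1, -0.5]
finger_gap: 0.0194
```

Run:
```python
from h import *
s=manip.state(); print(s['eef_pos'],s['tcp_rot'].round(3),s['wrist_force'])
for n in ['wrist','scene']:
    P=cams.camera_params(n); p,d=cams.read_camera(n); cv2.imwrite(f'pics/{n}2.png',p[:,:,::-1]); np.savez(f'pics/{n}2.npz',p=p,d=d,**P)
```

```text
[ 0.45918002 -0.002685    0.05865408] [[-0.    -0.406  0.914]
 [-0.     0.914  0.406]
 [-1.     0.    -0.   ]] [ 0.10713166  0.08221457 -0.45938604]
```

View pics/wrist2.png

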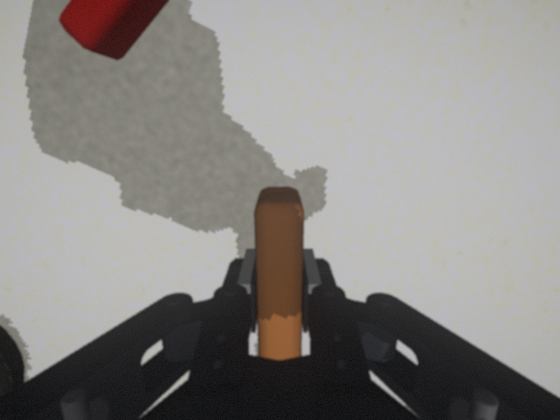

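View pics/scene2.png

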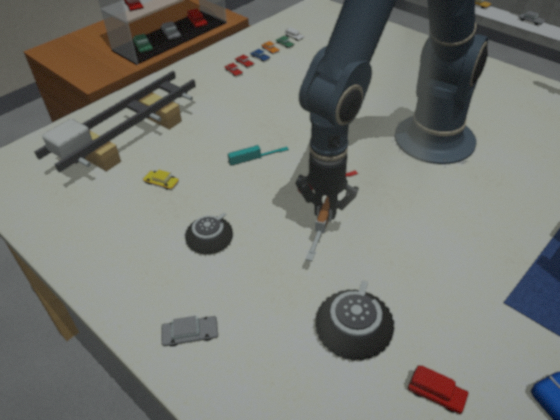

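The pick is held: the handle sits between the pads in the wrist view, and the tip is near (309,260) in the scene view. Next I check tilt and tip height by depth.

Run:
```python
from h import *
D=np.load('pics/wrist2.npz'); C=cloud(D,D['d'])
for v in range(195,350,15): print(v,C[v,270:290].mean(0).round(4))
D=np.load('pics/scene2.npz'); C=cloud(D,D['d']); 
h=np.array([.459,-.0025]);f=np.array([.914,.406]); 
R=C-np.append(h,0); a=R[...,0]*f[0]+R[...,1]*f[1]; b=-R[...,0]*f[1]+R[...,1]*f[0]
m=(a>.045)&(a<.14)&(abs(b)<.025)&(C[...,2]>.02)&(C[...,2]<.1)
for lo in np.arange(.045,.135,.01):
    k=m&(a>=lo)&(a<lo+.01); print(round(lo,3),k.sum(), (np.median(C[k][:,2]).round(4),np.median(b[k]).round(4)) if k.any() else '')
print('max a',a[m].max())
x=D['p'][200:290,280:380,::-1]; cv2.imwrite('pics/s2c.png',cv2.resize(x,None,fx=6,fy=6,interpolation=cv2.INTER_CUBIC))
```

```text
195 [ 0.4196 -0.0205  0.0732]
210 [ 0.424  -0.0186  0.0775]
225 [ 0.4294 -0.0163  0.0781]
240 [ 0.4351 -0.0137  0.078 ]
255 [ 0.4409 -0.0112  0.0783]
270 [ 0.447  -0.0084  0.078 ]
285 [ 0.4504 -0.007   0.0834]
300 [ 0.4597 -0.0027  0.0779]
315 [4.663e-01 2.000e-04 7.790e-02]
330 [0.4732 0.0032 0.0779]
345 [0.4802 0.0064 0.078 ]
0.045 46 (np.float64(0.0539), np.float64(0.0042))
0.055 15 (np.float64(0.0473), np.float64(0.0038))
0.065 15 (np.float64(0.0469), np.float64(0.0038))
0.075 16 (np.float64(0.0473), np.float64(0.0023))
0.085 16 (np.float64(0.0467), np.float64(0.0034))
0.095 22 (np.float64(0.0468), np.float64(0.0025))
0.105 30 (np.float64(0.0451), np.float64(0.0029))
0.115 29 (np.float64(0.0442), np.float64(0.0032))
0.125 1 (np.float64(0.0469), np.float64(0.0001))
max a 0.12511549019071
```

View pics/s2c.png

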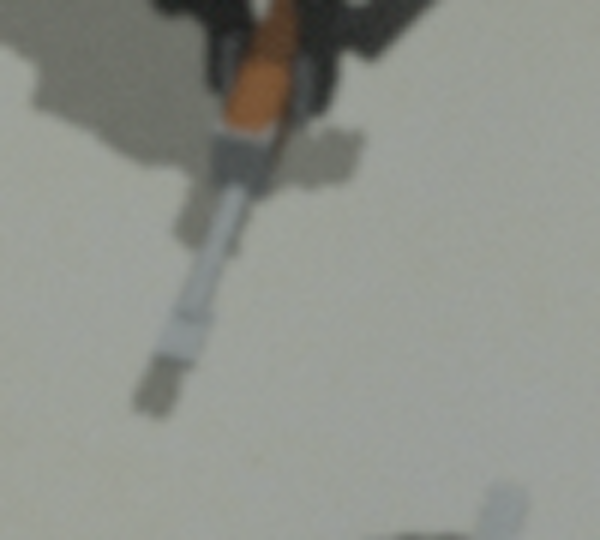

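Pick is level: handle top at 0.078, so its underside is at about 0.044, mid-gap. Next I move to the pre-insertion pose.

Call:
play_rows(motion=[[[0,0,0.03,0.005,0],[0,0,0.03,0.005,0],[0,0,0.03,0.005,0],[0,0,0.0305,0.0045,0],[0,0,0,0,0],[0,0,0,0,0]]])

```text
clock: 5.75
eef_pos: [0.4281, 0.1149, 0.0588]
tcp_rot: [[0.0, -0.407, 0.913], [-0.0, 0.913, 0.407], [-1.0, -0.0, -0.0]]
wrist_force: [0.1, 0.0, -0.9]
finger_gap: 0.0192
```

Run:
```python
from h import *
s=manip.state(); print(s['eef_pos'],s['tcp_rot'].round(3),s['wrist_force'])
for n in ['scene','top']:
    P=cams.camera_params(n); p,d=cams.read_camera(n); np.savez(f'pics/{n}3.npz',p=p,d=d,**P)
    u,v=[int(t) for t in proj(P,[.545,.168,.05])]; x=p[v-35:v+35,u-45:u+45,::-1]; print(n,u-45,v-35)
    cv2.imwrite(f'pics/{n}3c.png',cv2.resize(x,None,fx=8,fy=8,interpolation=cv2.INTER_CUBIC))
```

```text
[0.42808364 0.11491109 0.05878503] [[ 0.    -0.407  0.913]
 [-0.     0.913  0.407]
 [-1.    -0.    -0.   ]] [ 0.06032054  0.00976437 -0.88640461]
scene 318 246
top 145 167
```

View pics/scene3c.png

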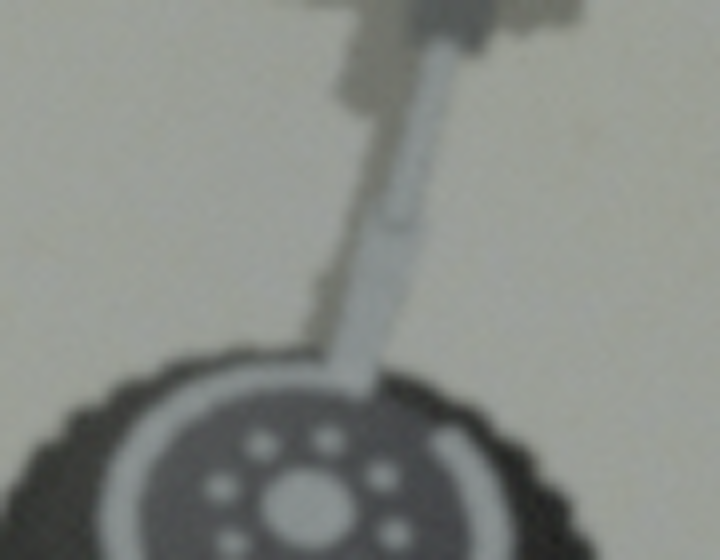

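View pics/top3c.png

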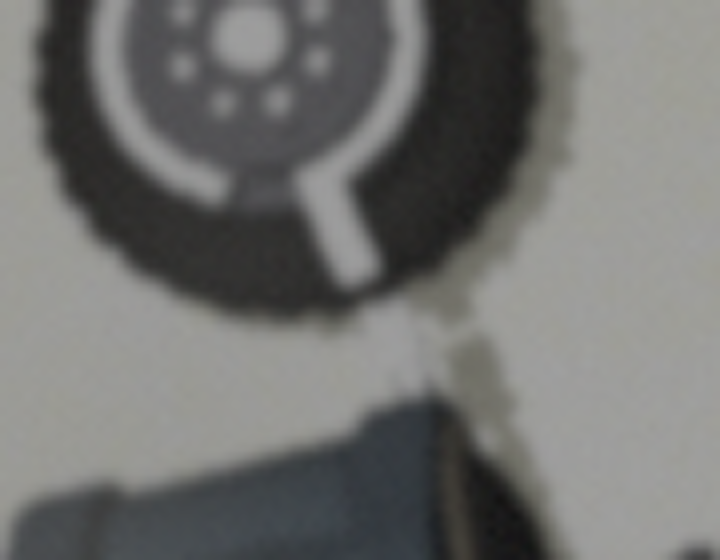

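Tip lines up with the lug (in top crop: tip at about (390,320), lug end at (362,280)), about 1.5 mm to the right after allowing for parallax. I'll insert with a small sideways shift.

Call:
play_rows(motion=[[[0,0,0.0015,0,0],[0,0,0,0.007,0],[0,0,0,0.007,0],[0,0,0,0.007,0],[0,0,0,0.007,0],[0,0,0,0,0],[0,0,0,0,0]]])

```text
clock: 6.72
eef_pos: [0.4526, 0.1281, 0.0587]
tcp_rot: [[-0.001, -0.408, 0.913], [-0.0, 0.913, 0.408], [-1.0, 0.0, -0.001]]
wrist_force: [0.0, 0.5, 0.1]
finger_gap: 0.0195
```

Run:
```python
from h import *
s=manip.state(); print(s['eef_pos'],s['wrist_force'])
for n in ['scene','top']:
    P=cams.camera_params(n); p,d=cams.read_camera(n); np.savez(f'pics/{n}4.npz',p=p,d=d,**P)
    u,v=[int(t) for t in proj(P,[.545,.168,.05])]; x=p[v-35:v+35,u-45:u+45,::-1]
    cv2.imwrite(f'pics/{n}4c.png',cv2.resize(x,None,fx=8,fy=8,interpolation=cv2.INTER_CUBIC))
```

```text
[0.45264399 0.12809869 0.05866741] [0.0101417  0.47183889 0.10449839]
```

View pics/scene4c.png

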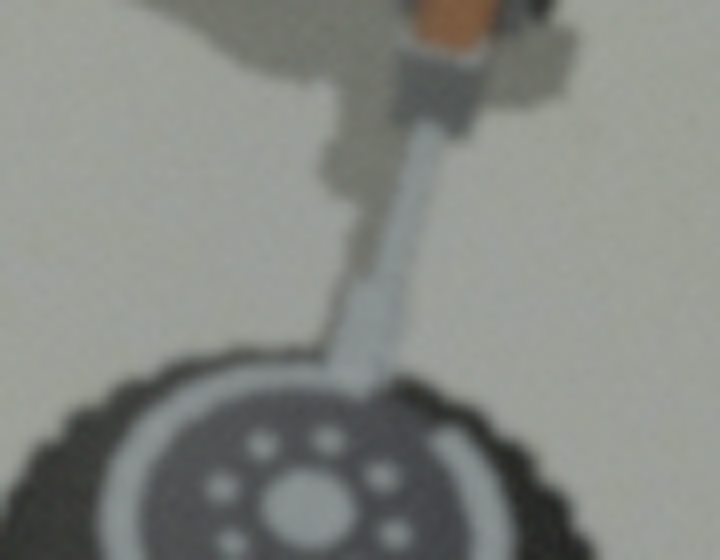

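View pics/top4c.png

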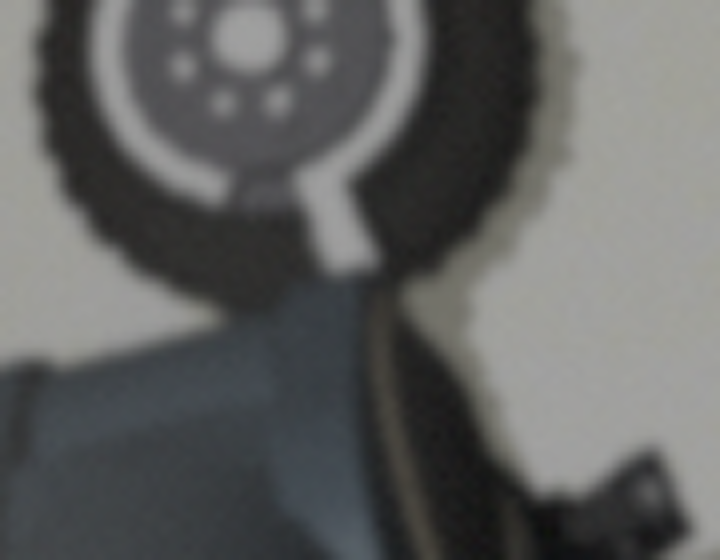

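Wrist force is near zero and the tip is under the lug. I'll lift along the arc and check partway.

Call:
play_rows(motion=[[[0,-0.0045,0,0,0],[0,-0.008,0,0.0005,0],[0,-0.008,0,0.001,0],[0,-0.008,0,0.002,0],[0,-0.008,0,0.002,0],[0,0,0,0,0]]])

```text
clock: 7.58
eef_pos: [0.459, 0.1308, 0.0962]
tcp_rot: [[0.003, -0.408, 0.913], [0.001, 0.913, 0.408], [-1.0, -0.0, 0.003]]
wrist_force: [-0.8, -0.1, -0.8]
finger_gap: 0.0188
```

Run:
```python
from h import *
s=manip.state(); print(s['eef_pos'],s['wrist_force'])
for n in ['scene']:
    P=cams.camera_params(n); p,d=cams.read_camera(n); np.savez(f'pics/{n}5.npz',p=p,d=d,**P)
    u,v=[int(t) for t in proj(P,[.57,.178,.06])]; x=p[v-50:v+60,u-65:u+65,::-1]
    cv2.imwrite(f'pics/{n}5c.png',cv2.resize(x,None,fx=5,fy=5,interpolation=cv2.INTER_CUBIC))
```

```text
[0.45902046 0.13082871 0.09619585] [-0.8379518  -0.13555671 -0.80907845]
```

View pics/scene5c.png

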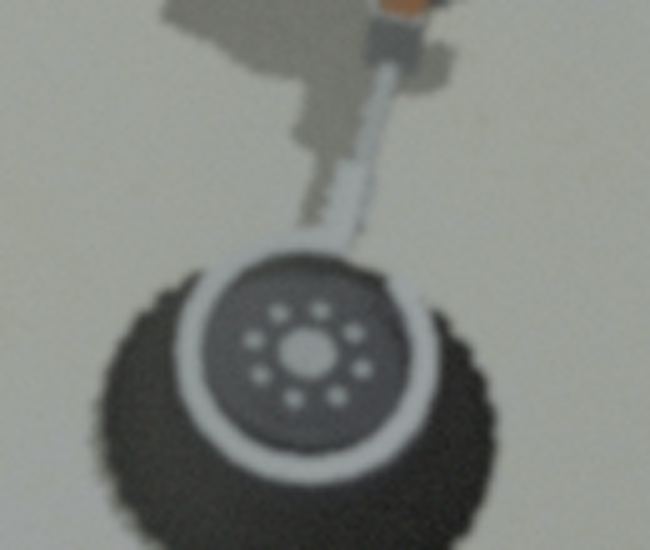

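The ring is rising with the pick under it. Continuing.

Call:
play_rows(motion=[[[0,-0.0075,0,0.003,0],[0,-0.0075,0,0.0035,0],[0,-0.0075,0,0.004,0],[0,-0.007,0,0.005,0],[0,-0.005,0,0.004,0],[0,0,0,0,0],[0,0,0,0,0]]])

```text
clock: 8.5
eef_pos: [0.4759, 0.1384, 0.1298]
tcp_rot: [[0.0, -0.408, 0.913], [0.0, 0.913, 0.408], [-1.0, 0.0, 0.001]]
wrist_force: [-0.3, -0.6, -1.7]
finger_gap: 0.0191
```

```bash
cat > ring.py <<'E'
from h import *
import sys
def look(tag):
    s=manip.state(); print(s['eef_pos'],s['wrist_force'])
    n='scene'; P=cams.camera_params(n); p,d=cams.read_camera(n); np.savez(f'pics/{n}{tag}.npz',p=p,d=d,**P)
    u,v=[int(t) for t in proj(P,[.57,.178,.06])]; x=p[v-60:v+60,u-75:u+75,::-1]
    cv2.imwrite(f'pics/{n}{tag}c.png',cv2.resize(x,None,fx=5,fy=5,interpolation=cv2.INTER_CUBIC))
    C=cloud(P,d); hsv=cv2.cvtColor(p,cv2.COLOR_RGB2HSV)
    f=np.array([.912,.410]); c=np.array([.6125,.2]); R=C[...,:2]-c
    a=R@f; b=R@np.array([-f[1],f[0]])
    m=(np.hypot(a,b)<.06)&(hsv[...,2]>125)&(hsv[...,1]<60)&(C[...,2]>.05)&(np.abs(b)>.015)&(a<.035)
    X=np.c_[.042-a[m],C[m][:,2]]
    up=X[:,1]>.055+.15*X[:,0]
    l=cv2.fitLine(X[up].astype(np.float32),cv2.DIST_HUBER,0,.001,.001).ravel(); print('ring angle rad',np.arctan(l[1]/l[0]),up.sum(),len(X))
look(sys.argv[1])
E
python3 ring.py 6
```

```text
[0.47593821 0.13843543 0.12984218] [-0.27930398 -0.58116485 -1.67920344]
ring angle rad 0.77350736 308 309
```

View pics/scene6c.png

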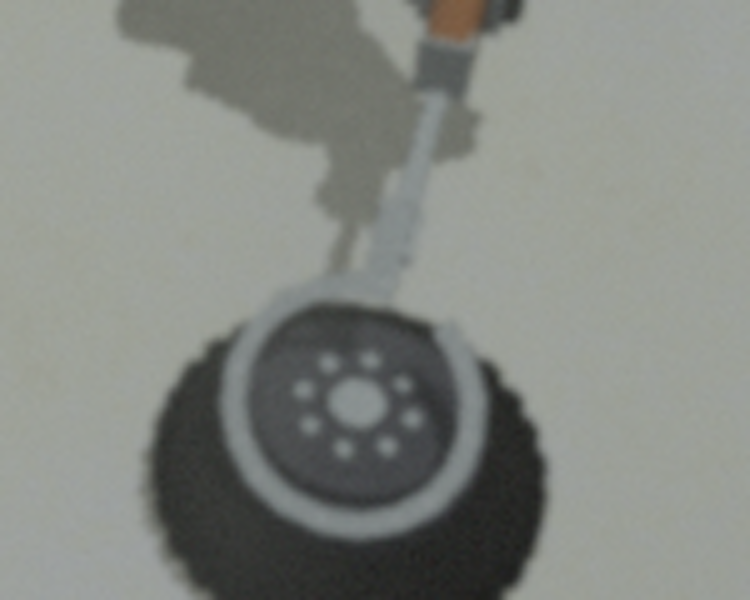

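Two measures agree on the ring angle: 0.77 rad by depth fit and 0.76 rad from the rise. I'll back the tip out and move aside.

Call:
play_rows(motion=[[[0,0.003,0,-0.003,0],[0,0,0,-0.012,0],[0,0,0,-0.012,0],[0,0,0,-0.012,0],[0,0,0,-0.012,0],[0,0,-0.025,0,0],[0,0,-0.025,0,0],[0,0.03,0,0,0],[0,0.03,0,0,0],[0,0.03,0,0,0],[0,0,0,0,0],[0,0,0,0,0]]])

```text
clock: 10.05
eef_pos: [0.4501, 0.072, 0.0376]
tcp_rot: [[0.001, -0.408, 0.913], [0.0, 0.913, 0.408], [-1.0, -0.0, 0.001]]
wrist_force: [-0.5, -0.3, -0.7]
finger_gap: 0.019
```

```bash
python3 ring.py 7
```

```text
[0.45005228 0.07198672 0.03762305] [-0.50454739 -0.27049811 -0.74067688]
ring angle rad 0.7750931 305 306
```

View pics/scene7c.png

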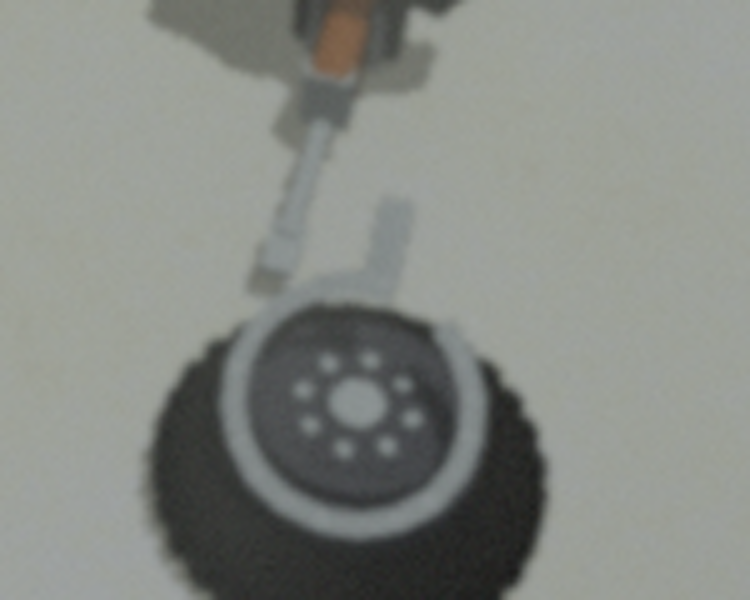

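The ring stays up at 0.775 rad and the pick is clear of it. Lowering the pick to the desk.

Call:
play_rows(motion=[[[0,0.012,0,0,0],[0,0.006,0,0,0],[0,0.003,0,0,0],[0,0,0,0,0],[0,0,0,0,0]]])

```text
clock: 10.72
eef_pos: [0.4496, 0.0719, 0.0158]
tcp_rot: [[0.0, -0.408, 0.913], [0.0, 0.913, 0.408], [-1.0, 0.0, 0.0]]
wrist_force: [-0.2, 0.7, -1.9]
finger_gap: 0.0191
```

Call:
play_rows(motion=[[[0,0.0005,0,0,0],[0,0,0,0,0],[1,0,0,0,0],[1,0,0,0,0],[1,0,0,0,0],[1,0,0,0,0],[1,0,0,0,0],[1,-0.02,0,0,0],[1,-0.04,0,0,0],[1,-0.05,0,0,0],[1,-0.05,0,0,0],[1,0,0,0,0]]])

```text
clock: 12.22
eef_pos: [0.4521, 0.0725, 0.1789]
tcp_rot: [[0.008, -0.408, 0.913], [0.003, 0.913, 0.408], [-1.0, -0.001, 0.009]]
wrist_force: [-0.4, 1.0, -0.5]
finger_gap: 0.0856
```

```bash
python3 ring.py 8
python3 - <<'E'
from h import *
P=cams.camera_params('wrist'); p,d=cams.read_camera('wrist'); cv2.imwrite('pics/w8.png',p[:,:,::-1])
C=cloud(P,d); hsv=cv2.cvtColor(p,cv2.COLOR_RGB2HSV)
m=cv2.inRange(hsv,(3,90,40),(18,255,255)); N,L,S,c=cv2.connectedComponentsWithStats(m); i=1+np.argmax(S[1:,4])
Q=C[cv2.erode((L==i).astype(np.uint8),np.ones((5,5)))>0]; A=np.c_[Q[:,:2]-Q[:,:2].mean(0),np.ones(len(Q))]
print('handle top z',np.median(Q[:,2]),'slopes',np.linalg.lstsq(A,Q[:,2],rcond=None)[0])
p=np.load('pics/scene8.npz')['p']; cv2.imwrite('pics/s8.png',p[:,:,::-1])
E
```

```text
[0.45209134 0.07246166 0.1788766 ] [-0.41150906  0.97704765 -0.47695788]
ring angle rad 0.7833465 283 283
handle top z 0.03445147531337911 slopes [-0.1733011  -0.02939706  0.03562181]
```

View pics/w8.png

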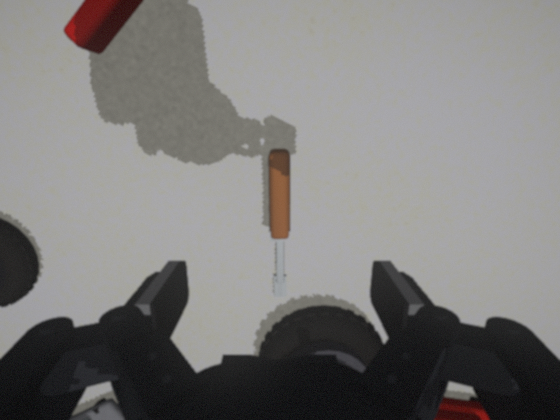

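View pics/s8.png

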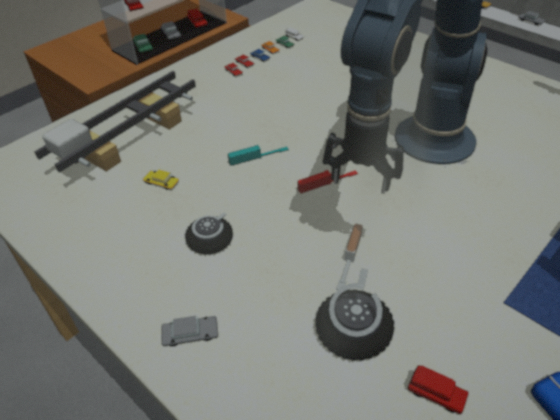

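The pick lies alone on the desk, with the handle at (279,193) and the tip at (279,295) in the wrist view, and the fingers are clear. The least-squares slope of -0.17 is suspicious, so I'll check it robustly with medians.

Run:
```python
from h import *
P=cams.camera_params('wrist'); p,d=cams.read_camera('wrist'); C=cloud(P,d)
for v in range(155,236,10): print(v,np.median(C[v,274:286,2]).round(4),end=' ')
for v in range(242,294,8): print('| shank',v,np.median(C[v,278:282,2]).round(4),end=' ')
s=manip.state(); print(s['eef_pos'],s['joint_vel'].round(2) if hasattr(s['joint_vel'],'round') else s['joint_vel'])
```

```text
155 0.0335 165 0.0342 175 0.035 185 0.0342 195 0.0342 205 0.0347 215 0.0343 225 0.0347 235 0.0345 | shank 242 0.0326 | shank 250 0.0059 | shank 258 0.007 | shank 266 0.0063 | shank 274 0.0056 | shank 282 0.0059 | shank 290 0.0033 [0.44874074 0.0717952  0.17444852] [ 0.14  1.11 -0.26  0.57  0.07  0.11 -0.12]
```

The pick is flat: handle top 34–35 mm along its whole length, shank 6 mm and tip 3.3 mm. The earlier slope came from outlier pixels. Handing in.

```bash
python3 -c "
from bench import manip; print(manip.close_job())"
```

```text
the job is handed in; nothing more can be done
None
```

I lifted the larger wheel's ring with the wooden pick and handed the job in at about 12.3 s. The hand-in reported no verdict.

**What I did:** I gripped the pick by its handle and put its tip under the big lug. I raised the ring along its arc, backed the tip out, laid the pick flat beside the wheel, let go and moved the gripper up clear of it.

**Last checks:**
- **Larger ring:** it stands at about 0.78 rad (45°) by depth fit. While the pick was under it, the depth fit gave 0.77 and the tip's rise gave 0.76.
- **Pick:** it lies level, with the handle top at 34–35 mm and the tip at 3 mm. The gripper is open and about 17 cm above the desk.
- **Smaller ring:** never approached, and it looks unchanged in the last scene picture. I did not measure its angle.

**One check disagreed:** a plain least-squares fit gave the handle a slope of -0.17. I put that down to outlier pixels, because medians along the handle showed it level.

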